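# Store the fryer drain rod heavy end down

## Robot

A 6-joint arm with a two-finger parallel gripper is mounted at the origin on a cart in front of the work surface, level with it; the furniture and walls round the work are solid. World frame = base frame: x ahead of the robot, y to its left, z up, the work surface at z = 0. Lengths are in mm, angles in rad, forces in N, time in s.
With the tool pointing down it reaches from about 300 to 775 mm from the base axis. Payload 14.6 kg.
Tool frame: the origin (TCP) lies at the very end of the fingers, on their centre line; the grasp point (between the pads) lies 19 mm behind it; z points along the fingers, y is the line along which they close (so a half turn about z gives the same grasp; the last joint's range is limited). The gripper opens to 94 mm and grips with 3 to 60 N. Pads are 16 mm wide; open, the fingers measure 119 mm over their backs; the gripper's body (75 mm by 177 mm) begins 78 mm behind the grasp point.
Start: joints at [-1.327, 0.3, 1.521, -0, 1.321, -0.067], TCP at [168.194, -523.641, 170.246] pointing down, gripper open.
Joint ranges: [-3.03, 3.03], [-0.79, 2.21], [0.23, 2.52], [-1.04, 4.18], [0, 3.07], [-2.55, 2.55]. Speed limits (rad/s): [2.22, 2.22, 2.57, 3.14, 3.14, 3.14].

## Interface

Orientations are given as [roll, pitch, yaw] about the fixed x, y, z axes, in that order (R = Rz(yaw) Ry(pitch) Rx(roll)).
In Python, from cell import manip gives the robot as it stands.
- The arm moves only by the tool servo_tool, never from a script. Its argument "motion" is a list that holds one entry, the list of rows, each a list of 7 numbers: the shift along the world's x, y, z as a fraction of full scale, then the turn, a rotation vector about the world's x, y, z as a fraction of full scale, then the closure, from 0 (fully open) to 1 (shut). In form: [[[x, y, z, rx, ry, rz, gripper], ...]]. A call has 1 to 10 rows; each row is the pose to reach, as a shift and turn from the pose commanded when the call began, turning the shorter way round; what a row does not reach only later rows make up. Full scale, the value 1, is 0.5 m for a shift and pi rad for a turn. A row lasts 1/10 s, in which the tool goes at most 50 mm and 8.59 degrees, less where a joint would pass 70% of its speed; a pose out of reach is approached as far as the arm can. A call with a number of a shift or a turn outside -1 to 1 is refused whole. A call with a gripper value outside its range is refused whole. The fingers move at their own pace and stop on an object; "newtons" is the grip in N (left out, the last holds). Time passes only in rows, so rows that repeat a pose let the fingers close. It gives the time, the measured TCP pose, the force, the opening and the grip force at its end, in the units of the state.
- manip.read_state(): the state, without advancing time (a new reading comes with each control period).
- manip.camera(name): name is "scene" or "top" or "wrist"; returns a dict with "frame" (384x512x3 uint8, red, green, blue), "range_z" (384x512 float32, mm along the optical axis (not along the pixel's ray), 0 where there is no reading), "vfov" (degrees; the focal length in pixels is half the picture's height over the tangent of half this angle, whatever the lens; pixels are square), "cx", "cy" (the principal point, pixels), "cam_to_world" (4x4, takes a point from camera to world coordinates). Camera axes: x right, y down, z forward; pixel columns grow to the right and rows downward; lengths in mm; the calibration is good to about 2 mm. The wrist camera is an equidistant fisheye: a pixel r from the principal point sees the ray r / f radians off the axis. A picture is of the moment at which its call begins.
- manip.sign_off(): hands the job in; it is judged then, once.
The state is a dict: "clock": time; "joints": joint angles; "qd": joint speeds; "effort": joint torques, N m; "eef_pos": TCP position; "eef_rot": TCP orientation; "wrist_force": force on the tool from outside, world axes, zero at the start; "moment": the same for the moment, N m; "finger_gap": finger opening in mm; "finger_force": force on a finger pad.
Only numpy, scipy, OpenCV 4.12 (cv2) and the standard library are available. Lean on these libraries where they do the work, as an engineer would, in place of code of your own. Each camera call takes 0.05 s, during which the arm holds its last target. There are 200 camera calls.

## Task

Pick up the steel drain rod by the stirrup at its middle and lift it clear, so that its heavy end drops and shows itself. Then stand the rod heavy end down in the large steel drip pot, on the pot's floor, and let go so that it leans on the rim.

Things in the scene. Friction and masses are not known exactly. Their poses are not given: they have to be found in the camera images.
- stirrup_grip (a point): Centre of the wooden grip block (24 mm along the rod, 16 mm across: grip here, 34 mm high) of a steel stirrup that straddles the drain rod at mid-length and pivots on a pin across it; 63 mm above the rod's axis, 76 mm above the worktop at first. Axes: x along the lying rod, y across it, z up. Lifted here, the rod (0.25 to 0.4 kg) sinks heavy end first to a stop 62 degrees below level, in about 1 s.
- rod_end_1 (a point): Middle of one end face of the drain rod: a round steel tube 18 mm thick, 230 mm long, with a grey square cap (26 x 26 mm, 30 mm long) at each end. It lies on its caps, axis 13 mm up. x axis: along the rod from end 1 to end 2. The ends look alike; one hides a heavy steel core, which shows only on lifting.
- rod_end_2 (a point): Middle of the other end face of the drain rod, 230 mm from end 1; same cap, same axes.
- pot_floor (a point): Centre of the inner floor of the drip pot: round, straight-sided, plain steel, the largest open pot here, fixed to the worktop on a flange 112 mm wide. Outside 96 mm wide and 75 mm high, inside 90 mm wide and 71 mm deep; inner floor 4 mm above the worktop. z points up.

How it is judged (in metres and radians):
On the way:
1. the rod hangs from its stirrup with both ends clear of the worktop (height (world z) of each of rod_end_1, rod_end_2 above 0.04 m and height (world z) of stirrup_grip above 0.17 m), for 0.2 s.
At the end, for the whole second after the job is handed in: The heavy end is inside the drip pot, within 42 mm of its axis and less than 35 mm above the worktop, so on the pot's floor; the other end sticks up, more than 130 mm above the worktop; the rod leans there by itself (horizontal distance between rod_end_2 and pot_floor below 0.042 m and height (world z) of rod_end_2 below 0.035 m and height (world z) of rod_end_1 above 0.13 m); the robot touches nothing.
It also fails if it takes over 38 s, if anything falls off the work surface, if the arm or the gripper's body presses on something with over 40 N, if the wrist force passes 120 N, or if a joint passes its speed limit or range.

## Working session

There is one attempt and no reset: what is moved stays moved. The work goes in short steps, Python scripts to look and compute and a tool call to move; the robot and the scene stay as the last step left them, time stands still between calls to the robot, and variables do not carry over. Pictures are saved under pics/ and viewed, at most 11 in all, crops included, and the job is handed in when it is done.

Besides the shell and the picture viewer there is one more tool, called after ">>>" by a JSON object that holds its "name" and its "arguments". servo_tool: Moves the arm, as the interface text tells. Its arguments: {"type":"object","properties":{"motion":{"type":"array"},"newtons":{"type":"number"}},"required":["motion"]}

```bash
mkdir -p pics; cat > h.py <<'E'
import numpy as np, cv2
from cell import manip
def cloud(c):
    h,w=c["range_z"].shape; f=h/2/np.tan(np.radians(c["vfov"])/2)
    v,u=np.mgrid[:h,:w]; z=c["range_z"].astype(float)
    P=np.stack([(u-c["cx"])/f*z,(v-c["cy"])/f*z,z],-1)
    T=np.array(c["cam_to_world"]); P=P@T[:3,:3].T+T[:3,3]
    P[z==0]=np.nan; return P
def snap(n,name):
    c=manip.camera(n); cv2.imwrite(f"pics/{name}.png",c["frame"][:,:,::-1]); return c
E
python3 - <<'E'
from h import *
for n in("top","scene"):
    c=snap(n,n+"0"); np.save(n+"0.npy",cloud(c)); print(n,c["vfov"],np.round(c["cam_to_world"],2).tolist())
a,b=cv2.imread("pics/top0.png"),cv2.imread("pics/scene0.png")
s=manip.read_state(); print(s["clock"],s["eef_rot"],s["finger_gap"])
E
```

```text
top 49.468025774872594 [[-0.01, -0.98, 0.18, 326.33], [-1.0, 0.01, 0.01, 61.84], [-0.01, -0.18, -0.98, 1084.2], [0.0, 0.0, 0.0, 1.0]]
scene 44.58001237259675 [[0.93, 0.31, -0.2, 740.24], [0.37, -0.78, 0.51, -541.9], [0.0, -0.55, -0.83, 1048.43], [0.0, 0.0, 0.0, 1.0]]
0.1 [-3.14060814e+00 -7.52413938e-05  3.10809760e-01] 93.61749950197355
```

View pics/top0.png

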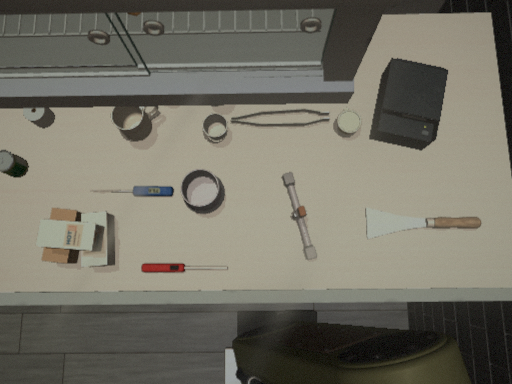

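View pics/scene0.png

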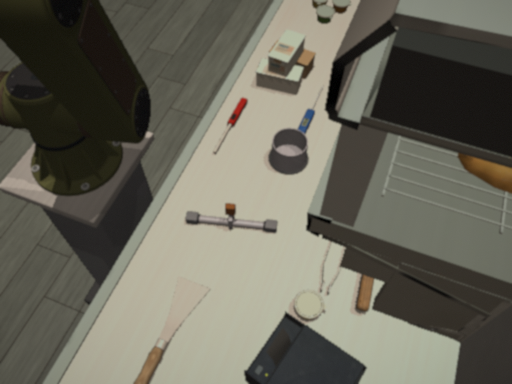

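The top view shows the pot at about (202,191) and the rod from (289,179) to (310,253) with the wooden grip at (300,212). An oven front lies beyond row 105. Next I'll measure these.

```bash
cat > m.py <<'E'
from h import *
P=np.load("top0.npy"); S=np.load("scene0.npy")
def stat(n,Q): print(n,len(Q),np.round(np.median(Q,0),1),np.round(Q.min(0),1),np.round(Q.max(0),1))
def sub(P,u0,u1,v0,v1,z0,z1):
    Q=P[v0:v1,u0:u1].reshape(-1,3); return Q[(Q[:,2]>z0)&(Q[:,2]<z1)]
print("table z", np.nanmedian(P[200:260,330:360,2]), np.nanmedian(S[250:280,220:280,2]))
for n,A,r,g,p in(("top",P,(270,330,165,265),(290,312,200,222),(175,230,165,218)),("scene",S,(180,285,195,240),(220,242,198,220),(262,315,122,180))):
    Q=sub(A,*r,12,40); stat(n+" rod",Q)
    rect=cv2.minAreaRect(Q[:,:2].astype(np.float32)); print(rect, np.round(cv2.boxPoints(rect),1).tolist())
    G=sub(A,*g,70,110); stat(n+" grip",G); 
    G=G[G[:,2]>86]; print(cv2.minAreaRect(G[:,:2].astype(np.float32))) if len(G)>3 else 0
    R=sub(A,*p,70,80); stat(n+" rim",R); print(cv2.minEnclosingCircle(R[:,:2].astype(np.float32)))
    B=sub(A,*p,60,66); print(cv2.minEnclosingCircle(B[:,:2].astype(np.float32)))
    stat("floor",sub(A,*p,2.5,6))
# oven nearest edge by height
for zl in(30,80,150,250,350):
    Q=P[:110,60:350].reshape(-1,3); Q=Q[Q[:,2]>zl]; print(zl,np.nanmin(Q[:,0]) if len(Q) else None)
O=S[:,310:].reshape(-1,3)
for zl in(30,80,150,250,350):
    q=O[(O[:,2]>zl)&(O[:,1]<220)&(O[:,1]>-250)&(O[:,0]>560)]; print(zl,len(q),np.nanmin(q[:,0]) if len(q) else None,np.nanmax(q[:,2]) if len(q) else None)
E
python3 m.py
```

```text
table z 0.2241594606749686 0.11771906390595177
top rod 659 [466.  -34.9  22.1] [364.3 -74.9  12.1] [590.2   6.   39.5]
((476.05010986328125, -32.61996841430664), (229.75022888183594, 31.1344051361084), 14.68204116821289) [[361.0, -46.70000076293945], [368.8999938964844, -76.80000305175781], [591.0999755859375, -18.600000381469727], [583.2000122070312, 11.600000381469727]]
top grip 80 [475.2 -34.   92.1] [464.  -43.6  71.8] [488.6 -25.3  97.5]
((476.3255615234375, -34.80217742919922), (23.93355369567871, 15.71096420288086), 9.545952796936035)
top rim 171 [542.9 217.9  74.1] [494.  167.8  70.2] [589.2 263.   79. ]
((541.6519165039062, 214.9447021484375), 48.36960220336914)
((540.4568481445312, 214.27032470703125), 47.37455749511719)
floor 660 [543.6 215.    4. ] [476.6 146.2   2.5] [616.9 290.8   6. ]
scene rod 730 [483.6 -37.6  22.1] [366.4 -77.6  12. ] [592.1   5.   38.2]
((479.52691650390625, -36.781394958496094), (228.8042449951172, 30.63034439086914), 15.23294734954834) [[365.1000061035156, -52.099998474121094], [373.20001220703125, -81.5999984741211], [593.9000244140625, -21.5], [585.9000244140625, 8.100000381469727]]
scene grip 103 [480.2 -38.6  90.3] [465.7 -45.6  70.6] [491.2 -26.2  97.6]
((478.9931640625, -34.58491516113281), (23.872020721435547, 18.62287139892578), 20.219268798828125)
scene rim 175 [541.  210.6  73.7] [495.5 166.8  70. ] [590.6 264.3  78.5]
((544.0641479492188, 215.5999298095703), 49.567848205566406)
((543.0490112304688, 215.13162231445312), 48.735137939453125)
floor 373 [536.6 233.4   3.7] [435.1 121.8   2.5] [626.5 353.8   6. ]
30 670.0825896469612
80 670.0825896469612
150 670.0825896469612
250 670.0825896469612
350 670.0825896469612
30 56580 670.9670409111887 758.9488536439112
80 54875 670.9670409111887 758.9488536439112
150 53293 670.9670409111887 758.9488536439112
250 49404 670.9670409111887 758.9488536439112
350 31280 670.9670409111887 758.9488536439112
```

>>> {"name": "servo_tool", "arguments": {"motion": [[[0.03, 0.05, 0, 0, 0, 0, 0], [0.08, 0.13, 0, 0, 0, 0, 0], [0.13, 0.21, 0, 0, 0, 0, 0], [0.18, 0.29, 0, 0, 0, -0.005, 0], [0.23, 0.37, 0, 0, 0, -0.01, 0], [0.28, 0.45, 0, 0, 0, -0.017, 0], [0.33, 0.53, 0, 0, 0, -0.017, 0], [0.38, 0.6, 0, 0, 0, -0.017, 0], [0.42, 0.66, 0, 0, 0, -0.017, 0], [0.45, 0.7, 0, 0, 0, -0.017, 0]]], "newtons": 40}}

```text
clock: 1.1
eef_pos: [394.0, -171.6, 170.2]
eef_rot: [-3.141, 0.0, 0.259]
wrist_force: [-0.2, 0.1, -0.1]
finger_gap: 93.9
finger_force: 0.0
```

```bash
python3 -c "
from h import *
s=manip.read_state(); print(s)"
```

```text
{'clock': 1.1, 'joints': array([-4.96168812e-01,  2.80800065e-02,  1.83764925e+00,  1.30473471e-04,
        1.27600295e+00,  8.15698564e-01]), 'qd': array([ 0.55560991,  0.12588014, -0.12657426, -0.00387452,  0.00167481,
        0.5545553 ]), 'effort': array([-3.01212475e+00, -3.82089329e+01, -3.35509729e+01,  1.60269253e-01,
        9.97597177e-03, -7.44776577e-01]), 'eef_pos': array([ 393.96817538, -171.60795413,  170.18640995]), 'eef_rot': array([-3.14140610e+00,  1.60586033e-05,  2.58891036e-01]), 'wrist_force': array([-0.1694759 ,  0.06011221, -0.12152021]), 'moment': array([-0.05771326,  0.01718348, -0.0530045 ]), 'finger_force': 0.0, 'finger_gap': 93.89034006868836}
```

>>> {"name": "servo_tool", "arguments": {"motion": [[[0.05, 0.08, 0, 0, 0, 0, 0], [0.1, 0.16, 0, 0, 0, 0, 0], [0.14, 0.23, 0, 0, 0, 0, 0], [0.168, 0.277, 0, 0, 0, 0, 0], [0.168, 0.277, -0.03, 0, 0, 0, 0], [0.168, 0.277, -0.06, 0, 0, 0, 0.2], [0.168, 0.277, -0.08, 0, 0, 0, 0.3], [0.168, 0.277, -0.08, 0, 0, 0, 0.3]]]}}

```text
clock: 1.9
eef_pos: [476.5, -35.1, 129.0]
eef_rot: [-3.141, 0.002, 0.257]
wrist_force: [-0.0, 0.4, -0.7]
finger_gap: 73.3
finger_force: 0.0
```

```bash
python3 -c "
from h import *
c=snap('wrist','w1'); s=manip.read_state(); print(s['eef_pos'],s['eef_rot'])"
```

```text
[476.95034448 -35.25423719 130.00767366] [-3.14119542e+00  9.03694357e-04  2.57124301e-01]
```

View pics/w1.png

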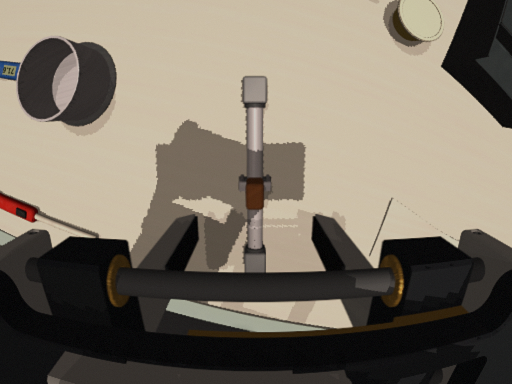

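The wrist view shows the grip block at (255,193), centred between the two fingers, with the rod in line with the tool. I'll descend and grip.

>>> {"name": "servo_tool", "arguments": {"motion": [[[0.002, 0, -0.04, 0, 0, 0, 0.3], [0.002, 0, -0.08, 0, 0, 0, 0.3], [0.002, 0, -0.115, 0, 0, 0, 0.3], [0.002, 0, -0.136, 0, 0, 0, 0.3], [0.002, 0, -0.136, 0, 0, 0, 0.3], [0.002, 0, -0.136, 0, 0, 0, 1], [0.002, 0, -0.136, 0, 0, 0, 1], [0.002, 0, -0.136, 0, 0, 0, 1], [0.002, 0, -0.136, 0, 0, 0, 1], [0.002, 0, -0.136, 0, 0, 0, 1]]], "newtons": 40}}

```text
clock: 2.95
eef_pos: [478.3, -35.2, 62.5]
eef_rot: [3.141, -0.0, 0.257]
wrist_force: [-0.5, -1.1, -0.4]
finger_gap: 29.3
finger_force: 0.0
```

>>> {"name": "servo_tool", "arguments": {"motion": [[[0, 0, 0, 0, 0, 0, 1], [0, 0, 0, 0, 0, 0, 1]]]}}

```text
clock: 3.15
eef_pos: [478.2, -35.2, 62.3]
eef_rot: [-3.142, -0.0, 0.257]
wrist_force: [0.4, -0.8, 0.5]
finger_gap: 13.1
finger_force: 0.0
```

>>> {"name": "servo_tool", "arguments": {"motion": [[[0, 0, 0, 0, 0, 0, 1], [0, 0, 0, 0, 0, 0, 1], [0, 0, 0, 0, 0, 0, 1]]]}}

```text
clock: 3.45
eef_pos: [478.2, -35.1, 62.2]
eef_rot: [-3.142, 0.0, 0.257]
wrist_force: [0.5, 0.1, -0.4]
finger_gap: 0.8
finger_force: 0.0
```

```bash
python3 -c "
from h import *
c=snap('wrist','w2'); d=snap('scene','s2'); cv2.imwrite('pics/c2.png',cv2.hconcat([cv2.imread('pics/w2.png')[100:300,130:380],cv2.resize(cv2.imread('pics/s2.png')[160:260,160:300],(280,200))]))
s=manip.read_state(); print(s['eef_pos'],s['finger_gap'],s['finger_force'])"
```

```text
[478.20278924 -35.12908664  62.2458296 ] 0.26932568431733417 0.0
```

View pics/c2.png

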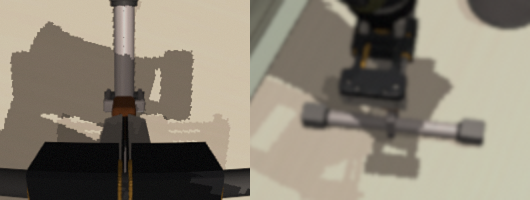

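The wrist view shows the fingers shut behind the block, with brown wood visible beyond them at about (123,105). The grasp missed. I'll measure where the block and fingers actually are.

```bash
cat >> h.py <<'E'
def fcloud(c):
    h,w=c["range_z"].shape; f=h/2/np.tan(np.radians(c["vfov"])/2)
    v,u=np.mgrid[:h,:w]; z=c["range_z"].astype(float)
    dx,dy=u-c["cx"],v-c["cy"]; r=np.hypot(dx,dy)+1e-9; t=np.tan(r/f)/r
    P=np.stack([dx*t*z,dy*t*z,z],-1)
    T=np.array(c["cam_to_world"]); P=P@T[:3,:3].T+T[:3,3]; P[z==0]=np.nan; return P
def brown(c):
    a=c["frame"].astype(int); return (a[...,0]>a[...,2]*1.6)&(a[...,0]>50)
E
python3 - <<'E'
from h import *
def st(n,Q): Q=Q[~np.isnan(Q[:,0])]; print(n,len(Q),*[np.round(np.percentile(Q,p,axis=0),1) for p in(2,50,98)]) if len(Q) else print(n,0)
c=manip.camera("wrist"); P=fcloud(c); m=brown(c)
mm=np.zeros_like(m); mm[150:260,215:290]=1; st("wrist wood",P[m&mm])
st("cap",P[80:100,247:263].reshape(-1,3))
st("fingers",P[218:262,235:275].reshape(-1,3))
for n,b in(("top",(265,335,165,265)),("scene",(170,300,170,250))):
    c=manip.camera(n);Q=cloud(c);m=brown(c);mm=np.zeros_like(m);mm[b[2]:b[3],b[0]:b[1]]=1
    st(n+" wood",Q[m&mm]); R=Q[mm.astype(bool)]; R=R[(R[:,2]>12)&(R[:,2]<30)]
    st(n+" rod",R)
E
```

```text
wrist wood 195 [484.4 -40.2  65.4] [488.5 -32.8  93.4] [491.9 -26.1  98.9]
cap 317 [562.1 -19.   25. ] [570.3 -12.   27. ] [578.7  -5.   28.4]
fingers 1753 [485.4 -43.6 107.2] [489.1 -31.8 140. ] [512.5 -23.2 212. ]
top wood 1 [379.4  18.  484.6] [379.4  18.  484.6] [379.4  18.  484.6]
top rod 4 [579.    3.5  17.8] [581.2   3.8  24.1] [585.1   5.8  26.9]
scene wood 45 [469.5 -91.2 210.6] [475.5 -69.5 225.7] [515.  -49.2 237.8]
scene rod 726 [372.4 -73.   12.8] [484.3 -37.3  21.7] [ 5.872e+02 -5.000e-01  2.840e+01]
```

```bash
python3 - <<'E'
from h import *
a=cv2.imread('pics/w2.png')[150:270,190:320]; b=cv2.imread('pics/s2.png')[170:260,170:300]
cv2.imwrite('pics/c3.png',cv2.hconcat([cv2.resize(a,(400,370),interpolation=2),cv2.resize(b,(400,370),interpolation=2)]))
E
```

```text
(no output)
```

View pics/c3.png

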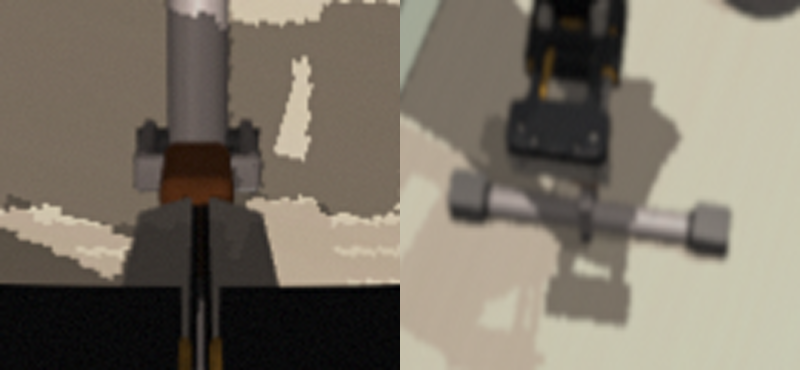

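The wrist crop shows the block's front and top faces at about (197,175), with the shut fingers starting right at the block. I'll check the finger tips' depth column by column.

```bash
python3 - <<'E'
from h import *
c=manip.camera("wrist"); P=fcloud(c); print(np.round(c["cam_to_world"],2).tolist(),c["vfov"],c["cx"],c["cy"])
for u in(240,255,270):
    for v in range(196,246,4): print(u,v,np.round(P[v,u],0),c["frame"][v,u])
s=manip.read_state(); print(s["wrist_force"],s["moment"],s["joints"])
E
```

```text
[[0.26, -0.94, -0.22, 542.75], [-0.97, -0.25, -0.06, -19.58], [-0.0, 0.23, -0.97, 277.68], [0.0, 0.0, 0.0, 1.0]] 65.70646984690485 254.70006914604753 191.79346605677057
240 196 [477. -23.  18.] [32 29 27]
240 200 [481. -24.  48.] [72 66 63]
240 204 [478. -24.  49.] [106  97  93]
240 208 [475. -25.  50.] [105  95  92]
240 212 [457. -27.   1.] [109  99  88]
240 216 [453. -28.   1.] [118 107  92]
240 220 [486. -26. 111.] [63 58 54]
240 224 [486. -26. 118.] [53 47 44]
240 228 [486. -26. 124.] [54 50 46]
240 232 [486. -26. 130.] [55 51 47]
240 236 [486. -27. 136.] [56 51 47]
240 240 [487. -27. 143.] [56 52 49]
240 244 [510. -24. 202.] [5 8 6]
255 196 [491. -33.  64.] [57 44 37]
255 200 [491. -33.  76.] [39 23 12]
255 204 [491. -33.  87.] [41 21  9]
255 208 [490. -34.  92.] [65 37 18]
255 212 [488. -34.  95.] [76 39 18]
255 216 [487. -34.  99.] [44 24 15]
255 220 [487. -34. 107.] [18 13  9]
255 224 [487. -34. 114.] [16 11  7]
255 228 [487. -34. 121.] [16 12  8]
255 232 [487. -34. 127.] [16 11  8]
255 236 [487. -34. 133.] [16 11  7]
255 240 [487. -35. 138.] [19 15 13]
255 244 [487. -34. 143.] [16 15 15]
270 196 [488. -47.  39.] [51 47 46]
270 200 [487. -47.  48.] [77 68 65]
270 204 [484. -48.  49.] [106  97  92]
270 208 [481. -48.  50.] [103  93  89]
270 212 [464. -56.   0.] [94 87 78]
270 216 [460. -57.   2.] [172 157 136]
270 220 [491. -43. 111.] [62 57 51]
270 224 [490. -42. 118.] [62 57 52]
270 228 [490. -42. 125.] [55 50 46]
270 232 [490. -42. 130.] [57 52 48]
270 236 [490. -41. 136.] [54 50 46]
270 240 [490. -41. 141.] [55 51 48]
270 244 [512. -32. 202.] [ 9  9 10]
[-0.74922517  0.13560108 -0.31529612] [-0.05167261 -0.02732007  0.02154106] [-1.49756897e-01  2.69621785e-01  1.83248039e+00  1.20186485e-05
  1.03948807e+00  1.16365302e+00]
```

The depth shows the real finger tips at z≈107 while the reported TCP is 62. The reported pose is about 45 mm too low along the tool, so the fingers closed above the block. I'll open, go down about 43 mm more, check the tips, then grip.

>>> {"name": "servo_tool", "arguments": {"motion": [[[0, 0, 0.01, 0, 0, 0, 0.3], [0, 0, 0.01, 0, 0, 0, 0.3], [0, 0, 0.01, 0, 0, 0, 0.3], [0, 0, 0, 0, 0, 0, 0.3], [0, 0, -0.02, 0, 0, 0, 0.3], [0, 0, -0.04, 0, 0, 0, 0.3], [0, 0, -0.06, 0, 0, 0, 0.3], [0, 0, -0.06, 0, 0, 0, 0.3]]]}}

```text
clock: 4.55
eef_pos: [477.2, -35.0, 30.5]
eef_rot: [-3.14, 0.003, 0.257]
wrist_force: [0.2, -0.3, -0.9]
finger_gap: 60.9
finger_force: 0.0
```

```bash
python3 - <<'E'
from h import *
c=snap("wrist","w4"); P=fcloud(c); s=manip.read_state(); print(s["eef_pos"],s["finger_gap"],s["wrist_force"])
for box in((120,250),(260,390)):
    Q=P[195:300,box[0]:box[1]].reshape(-1,3); g=c["frame"][195:300,box[0]:box[1]].reshape(-1,3).max(1)
    Q=Q[(Q[:,2]>30)&(abs(Q[:,1]+34)>20)]; i=np.argsort(Q[:,2])[:400:40]; print(np.round(Q[i]).tolist())
E
```

```text
[477.67707507 -35.05707395  31.36121108] 64.3235114855111 [0.27352088 1.02347461 0.83567221]
[[478.0, -5.0, 66.0], [475.0, -5.0, 71.0], [473.0, -6.0, 73.0], [477.0, 4.0, 76.0], [463.0, -8.0, 78.0], [477.0, 4.0, 80.0], [478.0, -3.0, 83.0], [478.0, 1.0, 84.0], [478.0, -4.0, 87.0], [479.0, -1.0, 88.0]]
[[494.0, -65.0, 65.0], [491.0, -65.0, 71.0], [497.0, -69.0, 74.0], [487.0, -65.0, 77.0], [497.0, -73.0, 79.0], [496.0, -65.0, 81.0], [497.0, -70.0, 83.0], [482.0, -67.0, 85.0], [491.0, -64.0, 87.0], [487.0, -66.0, 89.0]]
```

View pics/w4.png

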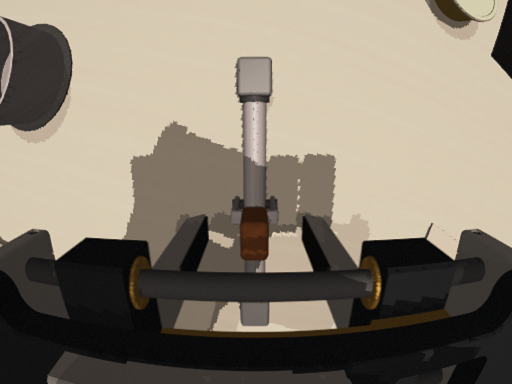

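The wrist view shows the block at (254,233) midway between the open fingers, whose tips at about (205,215) and (305,215) are now at block height. I'll go down 7 mm and grip.

>>> {"name": "servo_tool", "arguments": {"motion": [[[0, 0, -0.014, 0, 0, 0, 0.3], [0, 0, -0.014, 0, 0, 0, 1], [0, 0, -0.014, 0, 0, 0, 1], [0, 0, -0.014, 0, 0, 0, 1], [0, 0, -0.014, 0, 0, 0, 1], [0, 0, -0.014, 0, 0, 0, 1], [0, 0, -0.014, 0, 0, 0, 1], [0, 0, -0.014, 0, 0, 0, 1], [0, 0, -0.014, 0, 0, 0, 1]]], "newtons": 40}}

```text
clock: 5.5
eef_pos: [478.2, -35.1, 25.2]
eef_rot: [-3.142, 0.0, 0.257]
wrist_force: [0.1, 0.4, 0.5]
finger_gap: 15.5
finger_force: 40.0
```

>>> {"name": "servo_tool", "arguments": {"motion": [[[0, 0, 0.02, 0, 0, 0, 1], [0, 0, 0.05, 0, 0, 0, 1], [0, 0, 0.09, 0, 0, 0, 1], [0, 0, 0.13, 0, 0, 0, 1], [0, 0, 0.17, 0, 0, 0, 1], [0, 0, 0.21, 0, 0, 0, 1], [0, 0, 0.25, 0, 0, 0, 1], [0, 0, 0.29, 0, 0, 0, 1], [0, 0, 0.33, 0, 0, 0, 1], [0, 0, 0.35, 0, 0, 0, 1]]]}}

```text
clock: 6.5
eef_pos: [478.3, -35.2, 202.1]
eef_rot: [3.141, -0.002, 0.257]
wrist_force: [-0.1, -0.3, -3.5]
finger_gap: 15.6
finger_force: 40.0
```

>>> {"name": "servo_tool", "arguments": {"motion": [[[0, 0, 0.01, 0, 0, 0, 1], [0, 0, 0.01, 0, 0, 0, 1], [0, 0, 0.01, 0, 0, 0, 1], [0, 0, 0.01, 0, 0, 0, 1], [0, 0, 0.01, 0, 0, 0, 1], [0, 0, 0.01, 0, 0, 0, 1], [0, 0, 0.01, 0, 0, 0, 1], [0, 0, 0.01, 0, 0, 0, 1]]]}}

```text
clock: 7.3
eef_pos: [478.2, -35.1, 205.2]
eef_rot: [-3.142, 0.0, 0.257]
wrist_force: [0.2, -0.3, -3.7]
finger_gap: 16.2
finger_force: 40.0
```

```bash
python3 - <<'E'
from h import *
c=snap("scene","s5"); np.save("s5.npy",cloud(c)); w=snap("wrist","w5"); np.save("w5.npy",fcloud(w)); t=snap("top","t5"); np.save("t5.npy",cloud(t))
cv2.imwrite("pics/c5.png",cv2.hconcat([cv2.imread(f"pics/{n}5.png")[::1,::1][:,60:440] for n in "sw"]))
s=manip.read_state(); print(s["eef_pos"],s["wrist_force"],s["finger_gap"],s["clock"])
E
```

```text
[478.1904233  -35.12562388 205.23608545] [-0.73273347 -0.39275238 -4.49434308] 15.713670000395824 7.45
```

View pics/c5.png

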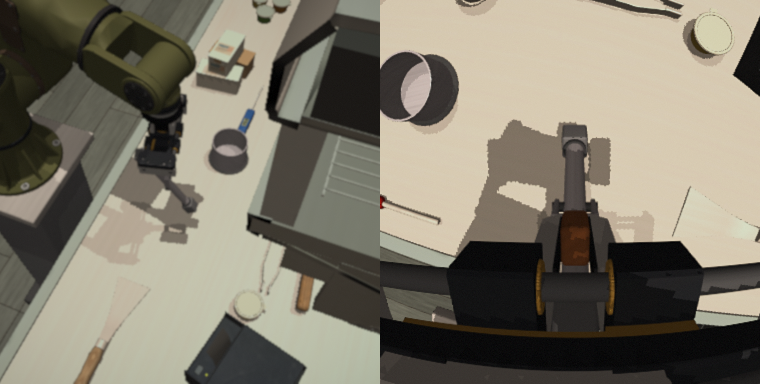

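The pictures show the far (+x) end hanging low (wrist crop, cap at about (573,140)) and the near end up, so the far end is heavy. The rod will lean towards the robot, away from the oven. I'll move over the pot with a slight tilt and measure the hanging foot there.

>>> {"name": "servo_tool", "arguments": {"motion": [[[0, 0.02, 0.03, 0.003, -0.011, 0, 1], [0.005, 0.06, 0.06, 0.006, -0.022, 0, 1], [0.01, 0.12, 0.06, 0.009, -0.033, 0, 1], [0.015, 0.19, 0.06, 0.0115, -0.043, 0, 1], [0.02, 0.26, 0.06, 0.0115, -0.043, 0, 1], [0.025, 0.33, 0.06, 0.0115, -0.043, 0, 1], [0.03, 0.39, 0.06, 0.0115, -0.043, 0, 1], [0.036, 0.44, 0.06, 0.0115, -0.043, 0, 1], [0.036, 0.466, 0.06, 0.0115, -0.043, 0, 1], [0.036, 0.476, 0.06, 0.0115, -0.043, 0, 1]]]}}

```text
clock: 8.45
eef_pos: [496.0, 203.6, 235.0]
eef_rot: [-3.141, -0.139, 0.259]
wrist_force: [0.2, 0.2, -3.5]
finger_gap: 15.7
finger_force: 40.0
```

>>> {"name": "servo_tool", "arguments": {"motion": [[[0, 0, 0, 0, 0, 0, 1], [0, 0, 0, 0, 0, 0, 1], [0, 0, 0, 0, 0, 0, 1], [0, 0, 0, 0, 0, 0, 1], [0, 0, 0, 0, 0, 0, 1]]]}}

```text
clock: 8.95
eef_pos: [496.3, 202.5, 235.3]
eef_rot: [-3.141, -0.14, 0.257]
wrist_force: [-0.6, 0.1, -4.0]
finger_gap: 15.8
finger_force: 40.0
```

```bash
cat > f.py <<'E'
import sys
from h import *
k=sys.argv[1]
c=snap("scene","s"+k); S=cloud(c); w=snap("wrist","w"+k); W=fcloud(w); t=snap("top","t"+k); T=cloud(t)
np.savez("c"+k,S=S,W=W,T=T)
cv2.imwrite(f"pics/c{k}.png",cv2.hconcat([cv2.resize(cv2.imread(f"pics/s{k}.png")[70:230,200:360],(384,384)),cv2.imread(f"pics/w{k}.png")[:,60:450]]))
s=manip.read_state(); print(s["eef_pos"],s["eef_rot"],s["wrist_force"],s["finger_gap"],s["clock"])
E
python3 f.py 6
```

```text
[496.2233098  202.72574236 235.26689809] [-3.1410339  -0.13987021  0.25716772] [-0.0932723   0.73403307 -4.33441577] 15.800725885360425 9.1
```

View pics/c6.png

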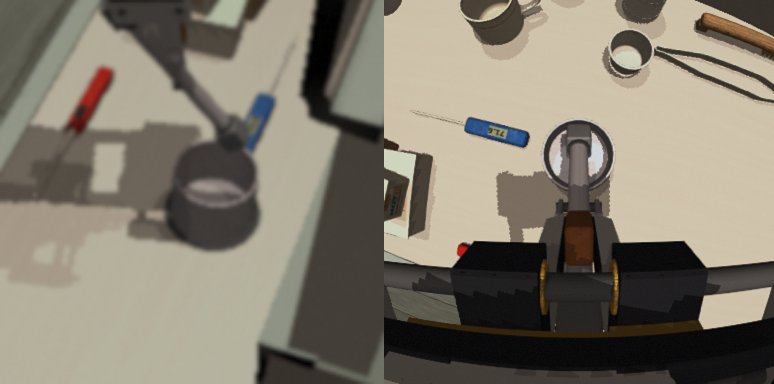

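The wrist view shows the heavy cap at crop (580,140), over the pot's mouth (circle centred near (579,157)). I'll measure the cap and rim in 3D.

```bash
cat > g.py <<'E'
import sys
from h import *
Z=np.load(f"c{sys.argv[1]}.npz"); W,S=Z["W"],Z["S"]
d=np.array([np.cos(.257),np.sin(.257)]); n=np.array([-d[1],d[0]])
Q=W[100:200,200:310].reshape(-1,3); R=Q[(Q[:,2]>68)&(Q[:,2]<80)]
print("wrist rim",cv2.minEnclosingCircle(R[:,:2].astype(np.float32)))
for nm,A in(("wrist",Q),("scene",S[60:200,230:360].reshape(-1,3))):
    A=A[(np.hypot(A[:,0]-542,A[:,1]-215)<60)&(A[:,2]>88)]
    r=A[:,:2]-[542,215]; a=np.c_[r@d,r@n,A[:,2]]
    print(nm,len(a)); 
    for z0 in range(85,200,8):
        b=a[(a[:,2]>=z0)&(a[:,2]<z0+8)]
        if len(b)>4: print(z0,len(b),np.round([b[:,0].min(),b[:,0].max(),b[:,1].min(),b[:,1].max()],0))
E
python3 g.py 6
```

```text
wrist rim ((543.9085083007812, 214.8025665283203), 48.22259521484375)
wrist 1691
141 110 [ -2.  32. -14.  12.]
149 164 [ -2.  27. -14.  11.]
157 329 [ -1.  20. -14.  11.]
165 114 [ -4.  13. -10.   8.]
173 92 [ -8.   4. -10.   8.]
181 117 [-17.  -2. -10.   7.]
189 130 [-23.  -7. -10.   8.]
197 145 [-27. -13. -10.   8.]
scene 546
133 26 [  4.  31. -16.   1.]
141 42 [ -5.  30. -15.  10.]
149 42 [ -5.  25. -16.  11.]
157 51 [ -5.  20. -14.  12.]
165 26 [-14.   9. -12.  -0.]
173 28 [-19.   1. -12.   4.]
181 20 [-24.  -5. -11.   3.]
189 24 [-30.  -8. -10.   3.]
197 25 [-35. -16. -10.   6.]
```

>>> {"name": "servo_tool", "arguments": {"motion": [[[0.002, 0.002, -0.03, 0, 0, 0, 1], [0.002, 0.002, -0.06, 0, 0, 0, 1], [0.002, 0.002, -0.09, 0, 0, 0, 1], [0.002, 0.002, -0.12, 0, 0, 0, 1], [0.002, 0.002, -0.15, 0, 0, 0, 1], [0.002, 0.002, -0.17, 0, 0, 0, 1], [0.002, 0.002, -0.19, 0, 0, 0, 1], [0.002, 0.002, -0.21, 0, 0, 0, 1], [0.002, 0.002, -0.22, 0, 0, 0, 1], [0.002, 0.002, -0.22, 0, 0, 0, 1]]]}}

```text
clock: 10.1
eef_pos: [497.0, 203.8, 124.7]
eef_rot: [-3.141, -0.139, 0.257]
wrist_force: [0.4, -0.1, -3.4]
finger_gap: 15.9
finger_force: 40.0
```

>>> {"name": "servo_tool", "arguments": {"motion": [[[0, 0, -0.004, 0, 0, 0, 1], [0, 0, -0.008, 0, 0, 0, 1], [0, 0, -0.012, 0, 0, 0, 1], [0, 0, -0.012, 0, 0, 0, 1]]]}}

```text
clock: 10.5
eef_pos: [497.1, 203.8, 119.1]
eef_rot: [-3.141, -0.14, 0.257]
wrist_force: [-0.3, -0.1, -3.2]
finger_gap: 16.1
finger_force: 40.0
```

```bash
python3 f.py 7; python3 - <<'E'
from h import *
Z=np.load("c7.npz"); W=Z["W"]; d=np.array([np.cos(.257),np.sin(.257)]); n=np.array([-d[1],d[0]])
Q=W[80:220,200:310].reshape(-1,3); A=Q[(np.hypot(Q[:,0]-542,Q[:,1]-215)<44)&(Q[:,2]>8)]
r=A[:,:2]-[542,215]; a=np.c_[r@d,r@n,A[:,2]]; a=a[abs(a[:,1])<14]
for z0 in range(8,120,8):
    b=a[(a[:,2]>=z0)&(a[:,2]<z0+8)]
    if len(b)>4: print(z0,len(b),np.round([b[:,0].min(),b[:,0].max(),b[:,1].min(),b[:,1].max()],0))
E
```

```text
[497.26218822 203.90120623 119.38460262] [-3.14098983 -0.14008186  0.25737263] [ 0.6794297  -0.11912156 -3.94570175] 16.04056960947065 10.65
24 101 [-41.  33. -14.  14.]
32 147 [-41.  28. -13.  13.]
40 345 [-41.  23. -14.  14.]
48 129 [-41.  16. -13.  12.]
56 101 [-42.   6. -14.  13.]
64 132 [-41.  -0. -13.  14.]
72 141 [-42.  -5. -14.  13.]
80 135 [-26. -11.  -9.   9.]
88 153 [-31. -17.  -9.   8.]
96 167 [-36. -22.  -9.   8.]
104 230 [-43. -29. -14.  13.]
112 193 [-43. -35. -14.  14.]
```

View pics/c7.png

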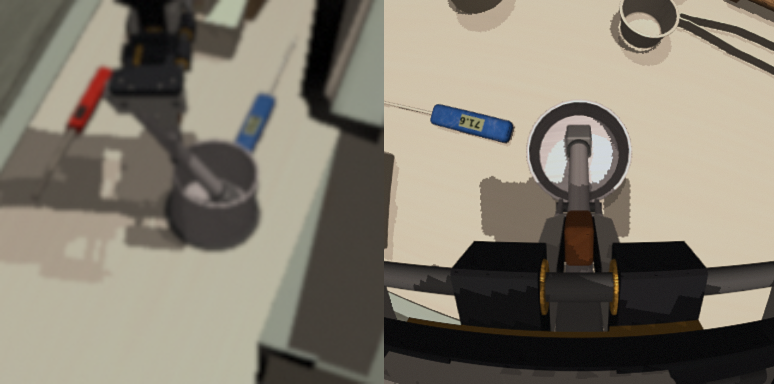

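The foot is inside the pot (cap at crop (580,138)), about 5 mm off the floor. I'll touch down, then ease the pin down and back so the rod lays onto the rim.

>>> {"name": "servo_tool", "arguments": {"motion": [[[0, 0, -0.005, 0, 0, 0, 1], [0, 0, -0.01, 0, 0, 0, 1], [-0.003, -0.001, -0.013, 0, 0, 0, 1], [-0.006, -0.002, -0.016, 0, 0, 0, 1], [-0.009, -0.002, -0.019, 0, 0, 0, 1], [-0.012, -0.003, -0.022, 0, 0, 0, 1], [-0.012, -0.003, -0.022, 0, 0, 0, 1]]]}}

```text
clock: 11.35
eef_pos: [491.2, 202.6, 109.9]
eef_rot: [-3.141, -0.141, 0.257]
wrist_force: [-11.6, -2.4, 17.6]
finger_gap: 15.6
finger_force: 40.0
```

```bash
python3 f.py 8; python3 - <<'E'
from h import *
W=np.load("c8.npz")["W"]; d=np.array([np.cos(.257),np.sin(.257)]); n=np.array([-d[1],d[0]])
Q=W[80:220,200:310].reshape(-1,3); A=Q[(np.hypot(Q[:,0]-542,Q[:,1]-215)<60)&(Q[:,2]>8)]
r=A[:,:2]-[542,215]; a=np.c_[r@d,r@n,A[:,2]]; a=a[abs(a[:,1])<5]
for z0 in range(8,120,8):
    b=a[(a[:,2]>=z0)&(a[:,2]<z0+8)&(a[:,0]<36)]
    if len(b)>4: print(z0,len(b),np.round([b[:,0].min(),b[:,0].max()],0))
E
```

```text
[491.27546175 202.63173751 109.98214369] [-3.14063135 -0.14108672  0.25740652] [-12.07612675  -2.48254011  18.82321201] 15.516152696028104 11.5
16 6 [32. 32.]
24 51 [24. 32.]
32 61 [17. 25.]
40 131 [ 3. 18.]
48 69 [-3.  5.]
56 77 [-10.  -3.]
64 83 [-17.  -9.]
72 105 [-25. -16.]
80 103 [-33. -23.]
88 113 [-40. -30.]
96 128 [-46. -36.]
104 129 [-51. -44.]
```

The rod slope is now about 48°, so it rests on the rim under slight pressure. I'll relieve the force and release slowly.

>>> {"name": "servo_tool", "arguments": {"motion": [[[-0.002, 0, 0.003, 0, 0, 0, 1], [-0.002, 0, 0.003, 0, 0, 0, 1]]]}}

```text
clock: 11.7
eef_pos: [490.6, 202.6, 110.4]
eef_rot: [-3.141, -0.141, 0.257]
wrist_force: [-1.7, -0.8, 3.8]
finger_gap: 16.0
finger_force: 40.0
```

>>> {"name": "servo_tool", "arguments": {"motion": [[[0, 0, 0, 0, 0, 0, 0.6], [0, 0, 0, 0, 0, 0, 0.5], [0, 0, 0, 0, 0, 0, 0.4], [0, 0, 0, 0, 0, 0, 0.4], [0, 0, 0, 0, 0, 0, 0.4], [0, 0, 0, 0, 0, 0, 0.4]]]}}

```text
clock: 12.3
eef_pos: [490.2, 202.3, 109.7]
eef_rot: [-3.141, -0.14, 0.257]
wrist_force: [-0.3, 0.0, 0.2]
finger_gap: 55.9
finger_force: 0.0
```

```bash
python3 f.py 9
```

```text
[490.19669506 202.35083878 109.74313121] [-3.14103514 -0.13980845  0.25732502] [-0.03303993 -0.31694693 -0.23437388] 56.205643324300866 12.45
```

View pics/c9.png

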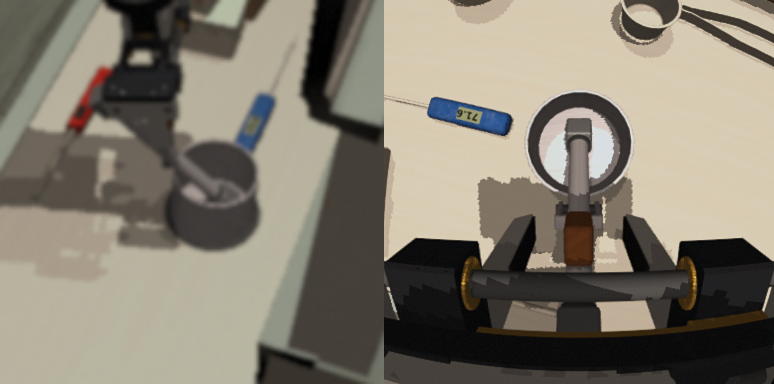

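Released: the cap sits in the pot at crop (578,130) and the fingers are clear of the block on both sides. I'll retreat straight up.

>>> {"name": "servo_tool", "arguments": {"motion": [[[0, 0, 0.03, 0, 0, 0, 0.4], [0, 0, 0.07, 0, 0, 0, 0.4], [0, 0, 0.12, 0, 0, 0, 0.4], [0, 0, 0.18, 0, 0, 0, 0.4], [0, 0, 0.24, 0, 0, 0, 0.4], [0, 0, 0.3, 0, 0, 0, 0.4], [-0.05, -0.1, 0.34, 0, 0, 0, 0.4], [-0.1, -0.2, 0.34, 0, 0, 0, 0.4], [-0.12, -0.26, 0.34, 0, 0, 0, 0.4], [-0.12, -0.26, 0.34, 0, 0, 0, 0.4]]]}}

```text
clock: 13.45
eef_pos: [429.1, 69.1, 280.6]
eef_rot: [3.141, -0.142, 0.254]
wrist_force: [-0.7, 0.4, 0.0]
finger_gap: 56.6
finger_force: 0.0
```

```bash
python3 f.py 10; python3 - <<'E'
from h import *
Z=np.load("c10.npz"); d=np.array([np.cos(.257),np.sin(.257)]); n=np.array([-d[1],d[0]])
for k in "ST":
    Q=Z[k].reshape(-1,3); r=Q[:,:2]-[542,215]; a=np.c_[r@d,r@n,Q[:,2]]; a=a[(abs(a[:,1])<15)&(a[:,0]>-160)&(a[:,0]<34)&(a[:,2]>12)&(a[:,2]<215)]
    for s0 in range(-160,34,16):
        b=a[(a[:,0]>=s0)&(a[:,0]<s0+16)]
        if len(b): print(k,s0,len(b),np.round(np.percentile(b[:,2],[5,50,98])))
E
```

```text
[430.45799362  72.62665924 279.90726048] [-3.14095331 -0.14032397  0.25680593] [0.30673008 0.14177361 0.08667181] 56.49847630057409 13.6
S -144 31 [173. 180. 186.]
S -128 100 [163. 185. 194.]
S -112 81 [153. 173. 185.]
S -96 61 [130. 146. 159.]
S -80 95 [114. 137. 180.]
S -64 147 [103. 154. 180.]
S -48 75 [ 23.  88. 151.]
S -32 50 [60. 73. 86.]
S -16 53 [35. 53. 68.]
S 0 51 [35. 41. 50.]
S 16 27 [26. 33. 40.]
T -144 12 [177. 183. 188.]
T -128 16 [185. 190. 192.]
T -112 5 [172. 179. 185.]
T -80 82 [123. 164. 180.]
T -64 76 [ 86. 175. 181.]
T -48 22 [16. 88. 96.]
T -32 34 [63. 75. 86.]
T -16 41 [32. 55. 66.]
T 0 58 [31. 41. 48.]
T 16 39 [21. 30. 38.]
```

View pics/c10.png

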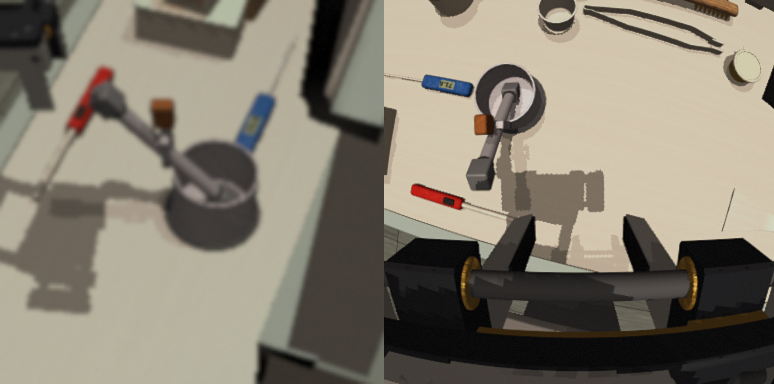

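The rod leans on the rim with its foot in the pot and its upper end about 175 mm high. The gripper is well clear, so I'll hand in.

```bash
python3 -c "
from cell import manip
print(manip.sign_off())"
```

```text
the job is handed in; nothing more can be done
None
```

The rod stands heavy end down in the drip pot, leaning on the rim with its upper end about 175 mm up; I let go, moved the arm clear and handed in at about 13.6 s, but no verdict came back.

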